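Pack out the spot plate in the reading jig and hold it flush

TASK

The white porcelain spot plate lies loose in the metal reading jig; between it and the two stop blocks on the robot's side there is a wide gap and a narrow one. Of the three blue spacer bars, take the thickest that goes into the wide gap (the middle one), stand it upright right down in that gap, centred in front of its stop block, and push the plate with it until the plate lies flush along the far fence. Finish while still gripping the bar and pressing the plate firmly (1 to 2 kg of push) against the fence; leave the other bars, the flask, the bottle and the stopper where they stand.

Things in the scene. Friction and masses are not known exactly. Their poses are not given: they have to be found in the camera images.
- jig: Reading jig fixed to the table: dark steel bed 150 x 150 mm, upper face at z = 6 mm. Origin at the centre of its underside, at table height; x points from the stop blocks to the fence (pushing direction, roughly away from the robot), y to the left along the fence, z up. The fence's inner face is at x = +60 mm. Position and yaw vary.
- fence: Rigid aluminium fence fixed on the jig's far side: 14 mm thick, 150 mm long (jig's y), top 22 mm above the table. Origin on its inner face, at mid length, on the bed.
- stop_thin_face (a point): Middle of the upper edge of the shorter stop block's inner face, 22 mm above the table; axes as the jig's. Fixed rigid brass block, 28.5 mm (jig x) x 62 mm (y), two dark screws on top, centred at jig y = +33 or -33 mm (varies). Its face, at jig x = -41.5 mm, bounds the WIDE gap: 17 to 18.5 mm at the start, 21.5 mm with the plate flush. The gap's outer end is open.
- stop_thick_face (a point): The same point on the longer brass stop block (43 mm along the jig's x, 62 mm along y, top 22 mm above the table), at the other end. Its inner face is at jig x = -27 mm: the gap between it and the plate is NARROW, 2.5 to 4 mm at the start and 7 mm in the end; no bar belongs there.
- tile_center (a point): Centre of the white porcelain spot plate, 80 mm (jig's x) x 130 mm (jig's y) x 12 mm thick, twelve shallow wells marked on top, 0.15 to 0.3 kg. It lies loose on the bed, top 18 mm above the table, and slides. At the start its far edge is 3 to 4.5 mm short of the fence; flush, its centre is at jig x = +20 mm.
- tile_far_left (a point): Left (+y) end of the plate's far edge, half-way up. Flush with the fence at jig x = +60 mm.
- tile_far_right (a point): Right (-y) end of the plate's far edge, half-way up. Flush with the fence at jig x = +60 mm.
- bar_8_center (a point): Centre of the spacer bar that is 8 mm thick: blue plastic, 8 x 50 x 60 mm, loose, standing 60 mm tall on the table, centre 30 mm up. Its x is across the thickness, y along the 50 mm, z up. About 60 g. Too thin: leave it.
- bar_14_center (a point): Centre of the spacer bar that is 14 mm thick: blue plastic, 14 x 50 x 60 mm, loose, standing 60 mm tall on the table, centre 30 mm up. Its x is across the thickness, y along the 50 mm, z up. About 60 g. The right one. Grip it across its thickness in its upper half: in the gap, plate and stops reach 12 to 16 mm up its sides, fingers do not fit there.
- bar_24_center (a point): Centre of the spacer bar that is 24 mm thick: blue plastic, 24 x 50 x 60 mm, loose, standing 60 mm tall on the table, centre 30 mm up. Its x is across the thickness, y along the 50 mm, z up. About 60 g. Too thick for the gap: leave it.
- bar_14: The same 14 mm bar; origin at the centre of its underside.
- tile: The same spot plate; origin at the centre of its underside.
- flask: Conical glass flask, 76 mm wide, 118 mm tall; origin under its centre. Loose bystander; leave it where it stands.
- reagent_bottle: White reagent bottle with green cap, 56 mm wide, 130 mm tall; origin under its centre. Loose bystander; leave it where it stands.
- stopper: Dark rubber stopper, 38 mm wide, 32 mm tall; origin under its centre. Loose bystander; leave it where it stands.
Mind the look-alikes: they are no part of the job. There is more than one size of the jig; the job needs the smallest. There is more than one size of the tile; the job needs the larger.

How it is judged:
By the outcome, as a careful person would: the job done as asked, in the order asked, and still so for the second after the job is handed in, while the arm keeps its last pose, push and grip.
It also fails if it takes over 40 s, if anything falls off the work surface, if the arm or the gripper's body presses on something with over 40 N, if the wrist force passes 120 N, or if a joint passes its speed limit or range.

ROBOT

A 6-joint arm with a two-finger parallel gripper is mounted at the origin on the work surface. World frame = base frame: x ahead of the robot, y to its left, z up, the work surface at z = 0. Lengths are in m, angles in rad, forces in N, time in s.
With the tool pointing down it reaches from about 0.425 to 0.95 m from the base axis. Payload 3.5 kg.
Tool frame: the origin (TCP) lies midway between the tips of the shut fingers; the grasp point (between the pads) lies 19 mm behind it; z points along the fingers, y is the line along which they close (so a half turn about z gives the same grasp; the last joint's range is limited). The gripper opens to 85 mm and grips with 20 to 120 N. Pads are 22 mm wide; open, the fingers measure 114 mm over their backs; the gripper's body (76 mm by 85 mm) begins 54 mm behind the grasp point. The pads swing forward as they close: fully open they stand 13 mm farther back than shut.
Start: joints at [1.141, 0.286, 1.577, -0, 1.279, -0.15], TCP at [0.186, 0.649, 0.231] pointing down, gripper open.
Joint ranges: [-2.77, 2.77], [-0.9, 2.22], [0.21, 2.48], [-1.53, 4.67], [0.24, 2.81], [-2.84, 2.84]. Speed limits (rad/s): [2.79, 2.79, 3.14, 3.14, 3.14, 3.14].

INTERFACE

Orientations are given as a unit quaternion [x, y, z, w].
In Python, from plant import get_state, read_camera, ctrl gives the robot as it stands.
- The arm moves only by the shell command python3 -m crank 'ROWS' [FORCE]. ROWS is JSON, a list of rows, each a list of 3 entries, a list of its own where there are three numbers: the shift along the tool's x, y, z in mm, then the turn about the tool's z in degrees, then the closure in counts, from 0 (fully open) to 255 (shut). In form: [[[tx, ty, tz], yaw, claw], ...]. A call has 1 to 10 rows; each row is the pose to reach, as a shift and turn from the pose commanded when the call began, along the tool's axes at that moment; what a row does not reach only later rows make up. A row lasts 1/10 s, in which the tool goes at most 50 mm and 8.59 degrees, less where a joint would pass 70% of its speed; a pose out of reach is approached as far as the arm can. A call with a gripper value outside its range is refused whole. The fingers move at their own pace and stop on an object; FORCE is the grip in N (left out, the last holds). Time passes only in rows, so rows that repeat a pose let the fingers close. It gives the time, the measured TCP pose, the force, the opening and the grip force at its end, in the units of the state.
- get_state(): the state, without advancing time (a new reading comes with each control period).
- read_camera(name): name is "side" or "top" or "wrist"; returns a dict with "frame" (400x640x3 uint8, blue, green, red), "range_z" (400x640 float32, m along the optical axis (not along the pixel's ray), 0 where there is no reading), "vfov" (degrees; the focal length in pixels is half the picture's height over the tangent of half this angle, whatever the lens; pixels are square), "cx", "cy" (the principal point, pixels), "k1" (the pictures are not rectified: a ray, as slopes to the right and down, at radius r is drawn at 1 + k1 r^2 times it, then the intrinsics apply), "origin" and "orientation" of the camera in the world. Camera axes: x right, y down, z forward; pixel columns grow to the right and rows downward; lengths in m; the calibration is good to about 2 mm. A picture is of the moment at which its call begins.
- ctrl.sign_off(): hands the job in; it is judged then, once.
The state is a dict: "time": time; "qpos": joint angles; "dq": joint speeds; "joint_efforts": joint torques, N m; "eef_pos": TCP position; "tcp_rot": TCP orientation; "contact_force": force on the tool from outside, world axes, zero at the start; "wrist_torque": the same for the moment, N m; "opening": opening from 0.0 (shut) to 1.0 (fully open); "finger_force": force on a finger pad.
Only numpy, scipy, OpenCV 4.12 (cv2) and the standard library are available. Lean on these libraries where they do the work, as an engineer would, in place of code of your own. Each camera call takes 0.05 s, during which the arm holds its last target. There are 200 camera calls.

## Working session

There is one attempt and no reset: what is moved stays moved. The work goes in short steps, Python scripts to look and compute and a shell command to move; the robot and the scene stay as the last step left them, time stands still between calls to the robot, and variables do not carry over. Pictures are saved under pics/ and viewed, at most 10 in all, crops included, and the job is handed in when it is done.

```bash
mkdir -p pics
cat > h.py <<'E'
import numpy as np, cv2
from plant import get_state, read_camera, ctrl
from scipy.spatial.transform import Rotation as R
def K(c):
    f=200/np.tan(np.radians(c["vfov"])/2)
    return np.array([[f,0,c["cx"]],[0,f,c["cy"]],[0,0,1.]]),np.array([c["k1"],0,0,0,0.])
def rays(c,uv):
    k,d=K(c); n=cv2.undistortPoints(np.array(uv,float).reshape(-1,1,2),k,d).reshape(-1,2)
    return np.c_[n,np.ones(len(n))]@R.from_quat(c["orientation"]).as_matrix().T
def onz(c,uv,z):
    r=rays(c,uv); o=np.array(c["origin"]); return o+r*((z-o[2])/r[:,2])[:,None]
def depthpts(c,uv):
    uv=np.array(uv); z=c["range_z"][uv[:,1].astype(int),uv[:,0].astype(int)]
    return np.array(c["origin"])+rays(c,uv)*z[:,None]
def cloud(c):
    v,u=np.mgrid[0:400,0:640]; return depthpts(c,np.c_[u.ravel(),v.ravel()]).reshape(400,640,3)
E
python3 - <<'E'
from h import *
s=get_state();print(s)
for n in("side","top"):
    c=read_camera(n);np.save(n+".npy",c,allow_pickle=True);cv2.imwrite(f"pics/{n}0.png",c["frame"])
    print(n,{k:v for k,v in c.items() if k not in("frame","range_z")})
E
```

```text
{'time': 0.0, 'qpos': array([ 1.14097764e+00,  2.87166246e-01,  1.57816921e+00, -3.78342723e-05,
        1.27860046e+00, -1.50016667e-01]), 'dq': array([ 1.06592582e-04, -1.90705516e-03, -7.46862408e-04, -3.82348621e-04,
        3.77932192e-05, -2.33817821e-03]), 'joint_efforts': array([-8.72887795e-04, -4.05965173e+01, -2.92633617e+01, -1.57596915e-04,
        5.78799751e-03,  1.88089501e-05]), 'eef_pos': array([0.18612672, 0.64814966, 0.22995101]), 'tcp_rot': array([ 1.39439577e-01,  9.90229888e-01, -1.12791272e-03, -3.17584900e-04]), 'contact_force': array([-0.09680326, -0.01378986, -0.78285732]), 'wrist_torque': array([ 0.01527674, -0.06558345, -0.04600924]), 'finger_force': 0.0, 'opening': 1.0016548441818596}
side {'vfov': 47.33405167019768, 'cx': 321.2497909365963, 'cy': 211.26500570678513, 'k1': -0.0378294180896417, 'origin': array([ 0.28758877, -0.68624491,  0.82562263]), 'orientation': array([ 0.9248444 , -0.11836156,  0.05295685, -0.35755973])}
top {'vfov': 55.69919059282152, 'cx': 321.6717541444706, 'cy': 199.26606095220632, 'k1': -0.061096200059247194, 'origin': array([0.32019292, 0.02995695, 0.95448832]), 'orientation': array([-0.70290638,  0.70333505, -0.07403788,  0.0759001 ])}
```

View pics/top0.png

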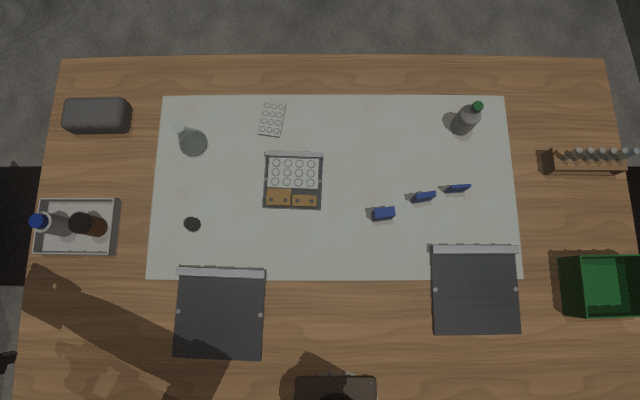

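View pics/side0.png

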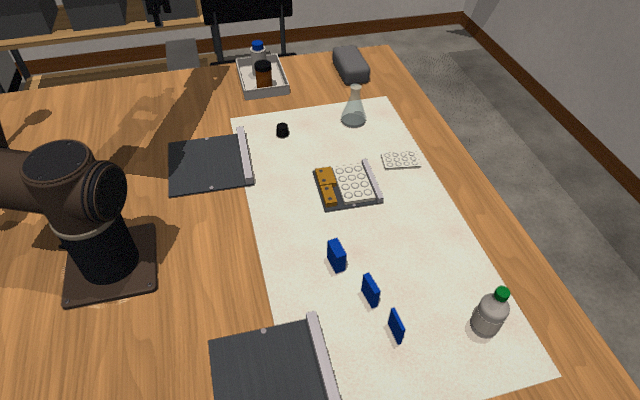

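The top view shows the jigs at (293,180) (small, holding the larger plate), (220,313) and (475,290), which are both larger and empty. The plates are at (293,173) in the jig and (272,119), which is smaller. The bars are at (383,213) thick, (424,197) middle and (458,188) thin. The job needs the jig at (293,180), its plate, and the bar at (424,197). I'll confirm this in one enlarged crop and measure.

Run:
```python
from h import *
c=np.load("top.npy",allow_pickle=True).item(); f=c["frame"]; P=cloud(c)
cv2.imwrite("pics/crop1.png",cv2.resize(f[140:235,250:480],None,fx=3.4,fy=3.4,interpolation=cv2.INTER_CUBIC))
hsv=cv2.cvtColor(f,cv2.COLOR_BGR2HSV)
def rect(m,z,name):
    n,l,st,ce=cv2.connectedComponentsWithStats(m.astype(np.uint8))
    for i in range(1,n):
        if st[i,4]<12: continue
        v,u=np.where(l==i); Q=onz(c,np.c_[u,v],z)
        r=cv2.minAreaRect((Q[:,:2]*1000).astype(np.float32)); print(name,ce[i].round(1),st[i,4],[np.round(x,1) for x in r],"z",np.median(P[v,u,2]).round(4))
blue=(hsv[...,0]>105)&(hsv[...,0]<130)&(hsv[...,1]>120)
box=np.zeros(f.shape[:2],bool);box[140:235,250:480]=1
rect(blue&box&(P[...,2]>.052),.06,"bar")
rect(blue&box,.06,"barall")
brass=(hsv[...,0]>10)&(hsv[...,0]<30)&(hsv[...,1]>140); box[:,340:]=0
rect(brass&box,.022,"brass")
rect((hsv[...,1]<60)&(hsv[...,2]>120)&box&(np.arange(640)[None]<322)&(np.arange(640)[None]>265),.018,"white")
```

```text
bar [460.2 185.6] 46 [array([ 547.1, -308.6]), array([ 6. , 43.4]), np.float64(3.9)] z 0.0608
bar [425.4 194.5] 92 [array([ 524.8, -220.4]), array([11.8, 46.5]), np.float64(9.5)] z 0.0609
bar [384.1 211.8] 177 [array([ 481.9, -118. ]), array([22. , 48.2]), np.float64(7.1)] z 0.0611
barall [460.2 185.6] 46 [array([ 547.1, -308.6]), array([ 6. , 43.4]), np.float64(3.9)] z 0.0608
barall [425.4 194.5] 92 [array([ 524.8, -220.4]), array([11.8, 46.5]), np.float64(9.5)] z 0.0609
barall [384.1 211.8] 177 [array([ 481.9, -118. ]), array([22. , 48.2]), np.float64(7.1)] z 0.0611
white [294.1 147.6] 901 [array([659.4, 106.4]), array([144.7,  44.2]), np.float64(89.8)] z 0.0029
white [292.8 172.7] 1299 [array([592.7, 107. ]), array([128.7,  78.7]), np.float64(87.7)] z 0.0194
white [293.3 221.6] 1442 [array([477.1, 103.5]), array([ 86.3, 138.8]), np.float64(0.0)] z 0.0016
```

View pics/crop1.png

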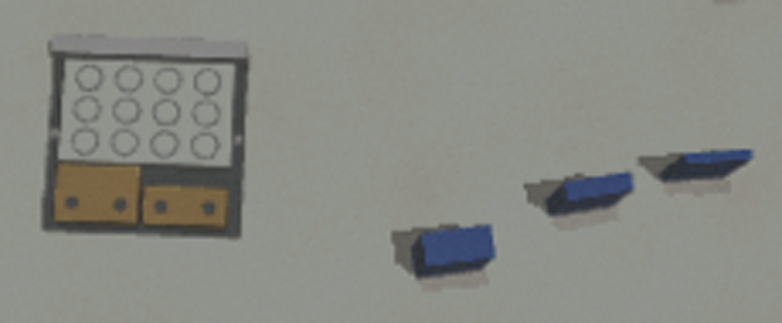

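The crop confirms the bars run thick, middle, thin at crop (453,250), (590,193) and (705,165). The shorter brass stop and the wide gap are on the right, at crop (185,175). Next I'll move above the middle bar.

```bash
cat >> h.py <<'E'
def go(p,ydeg,s=None):
    """rows' shift/turn from the present pose to TCP p (m), tool pointing down with y axis at world ydeg"""
    s=s or get_state(); r=R.from_quat(s["tcp_rot"]); M=r.as_matrix()
    cur=np.degrees(np.arctan2(M[1,1],M[0,1])); d=(-(ydeg-cur)+90)%180-90
    print("shift",np.round(M.T@(np.array(p)-s["eef_pos"])*1000,1),"turn",round(d,2),"cur y",round(cur,2),"q6",round(s["qpos"][5],2),"z tilt",np.round(M[:,2],4))
E
python3 - <<'E'
from h import *
go([.47,.30,.23],9.5); go([.525,-.220,.20],9.5)
E
```

```text
shift [-369.  -256.3    0.5] turn 64.47 cur y 73.97 q6 -0.15 z tilt [-9.0e-04 -1.9e-03 -1.0e+00]
shift [-565.5 -740.8   31.4] turn 64.47 cur y 73.97 q6 -0.15 z tilt [-9.0e-04 -1.9e-03 -1.0e+00]
```

```bash
python3 -m crank '[[[-40,-28,0],6.5,0],[[-80,-56,0],13,0],[[-120,-84,0],19.5,0],[[-160,-112,0],26,0],[[-200,-140,0],32.5,0],[[-240,-168,0],39,0],[[-280,-196,0],45.5,0],[[-320,-224,0],52,0],[[-369,-256,0],60,0],[[-369,-256,0],64.5,0]]'; python3 -c "
from h import *
go([.525,-.220,.20],9.5)"
```

```text
time: 1.1
eef_pos: [0.4729, 0.2969, 0.2309]
tcp_rot: [0.65, 0.76, -0.0, 0.001]
contact_force: [-0.4, 0.1, 0.1]
opening: 0.998
finger_force: 0.0
shift [-518.7  -28.7   31.7] turn -0.58 cur y 8.92 q6 0.22 z tilt [ 4.0e-04 -1.4e-03 -1.0e+00]
```

```bash
python3 -m crank '[[[-48,-3,4],0,0],[[-96,-6,8],0,0],[[-144,-9,12],0,0],[[-192,-12,16],0,0],[[-240,-15,20],0,0],[[-288,-18,24],0,0],[[-336,-20,27],0,0],[[-384,-22,31],0,0],[[-432,-24,31],0,0],[[-480,-27,31],0,0]]';python3 -m crank '[[[-38,-2,0],0,0],[[-38,-2,0],0,0],[[-38,-2,0],0,0]]'
python3 - <<'E'
from h import *
go([.525,-.220,.20],9.5)
c=read_camera("wrist");np.save("w1.npy",c);cv2.imwrite("pics/w1.png",c["frame"]);print({k:v for k,v in c.items() if k not in("frame","range_z")})
f=c["frame"];P=cloud(c);hsv=cv2.cvtColor(f,cv2.COLOR_BGR2HSV)
b=(hsv[...,0]>105)&(hsv[...,0]<130)&(hsv[...,1]>120)
print("blue heights",np.round(np.percentile(P[b][:,2],[5,50,95]),3))
m=(b&(P[...,2]>.05)).astype(np.uint8)
n,l,st,ce=cv2.connectedComponentsWithStats(m)
for i in range(1,n):
    if st[i,4]<100: continue
    v,u=np.where(l==i);Q=onz(c,np.c_[u,v],.06);print(ce[i],st[i],[np.round(x,1) for x in cv2.minAreaRect((Q[:,:2]*1000).astype(np.float32))],np.median(P[v,u,2]))
E
```

```text
time: 2.1
eef_pos: [0.5222, -0.1789, 0.1997]
tcp_rot: [0.646, 0.763, 0.0, -0.0]
contact_force: [0.0, 0.1, -0.3]
opening: 0.998
finger_force: 0.0
time: 2.4
eef_pos: [0.5264, -0.2153, 0.1996]
tcp_rot: [0.647, 0.762, 0.0, -0.001]
contact_force: [-0.8, 0.6, -0.5]
opening: 1.001
finger_force: 0.0
shift [-4.4 -2.2 -0.5] turn -0.14 cur y 9.36 q6 -0.73 z tilt [-0.0013  0.0013 -1.    ]
{'vfov': 71.37828580830568, 'cx': 316.07490013567605, 'cy': 199.31560500292477, 'k1': -0.0002660142011863962, 'origin': array([ 0.51543193, -0.14411607,  0.34189064]), 'orientation': array([0.98647867, 0.08046895, 0.01070788, 0.14237245])}
blue heights [0.031 0.06  0.281]
[285.67683773  83.04715673] [ 273   55   27   58 1442] [array([ 482. , -119.2]), array([24.1, 49.3]), np.float64(6.8)] 0.05962688868774271
[312.68173913 192.68869565] [307 170  13  47 575] [array([ 524.2, -220.5]), array([12.6, 50.1]), np.float64(8.8)] 0.05969259500750579
[319.19391635 268.50570342] [315 248  10  42 263] [array([ 545.3, -307.3]), array([ 7.4, 53.2]), np.float64(3.9)] 0.059522180306379846
```

View pics/w1.png

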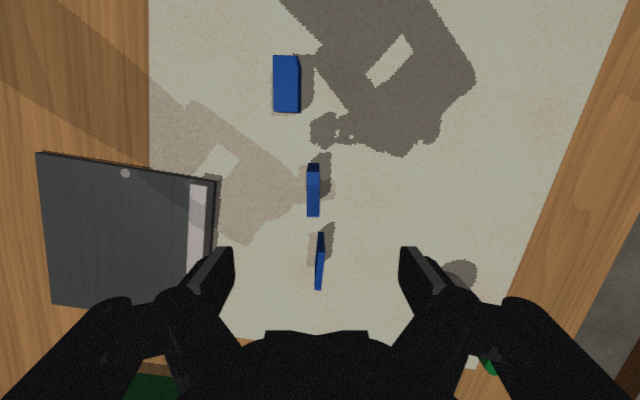

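The wrist view shows the middle bar at (313,193), between the thick one at (286,83) and the thin one at (319,268). Its position agrees with the top view to about 1 mm, so I'll descend and grip it.

```bash
python3 -c "
from h import *
go([.5242,-.2205,.027],9)"
```

```text
shift [ -5.9  -3.1 172.6] turn 0.45 cur y 9.45 q6 -0.73 z tilt [-0.0012  0.0013 -1.    ]
```

```bash
python3 -m crank '[[[-6,-3,40],0.5,0],[[-6,-3,80],0.5,0],[[-6,-3,120],0.5,0],[[-6,-3,150],0.5,0],[[-6,-3,165],0.5,0],[[-6,-3,173],0.5,0],[[-6,-3,173],0.5,0],[[-6,-3,173],0.5,100],[[-6,-3,173],0.5,180],[[-6,-3,173],0.5,220]]' 60; python3 -m crank '[[[0,0,0],0,255],[[0,0,0],0,255],[[0,0,0],0,255],[[0,0,0],0,255],[[0,0,0],0,255]]'
```

```text
time: 3.45
eef_pos: [0.5259, -0.2219, 0.0289]
tcp_rot: [0.65, 0.76, 0.0, 0.001]
contact_force: [0.3, -0.0, 0.3]
opening: 0.511
finger_force: 0.0
time: 3.95
eef_pos: [0.5252, -0.2216, 0.0278]
tcp_rot: [0.65, 0.76, -0.0, 0.0]
contact_force: [0.1, -0.2, 4.0]
opening: 0.156
finger_force: 59.8
```

```bash
python3 -m crank '[[[0,0,-20],0,255],[[0,0,-60],0,255],[[0,0,-100],0,255],[[0,0,-122],0,255],[[0,0,-122],0,255],[[0,0,-122],0,255]]'
python3 - <<'E'
from h import *
go([.542,.076,.15],-2.3)
E
```

```text
time: 4.55
eef_pos: [0.5245, -0.221, 0.1485]
tcp_rot: [0.65, 0.76, -0.0, -0.0]
contact_force: [-0.0, 0.0, -0.7]
opening: 0.154
finger_force: 59.3
shift [290.7  63.5  -1.4] turn 11.27 cur y 8.97 q6 -0.73 z tilt [-6.e-04  5.e-04 -1.e+00]
```

```bash
python3 -m crank '[[[30,6,0],1,255],[[70,15,0],3,255],[[110,24,0],5,255],[[150,33,0],7,255],[[190,41,0],9,255],[[230,50,0],11.3,255],[[265,58,0],11.3,255],[[285,62,0],11.3,255],[[291,63.5,0],11.3,255],[[291,63.5,0],11.3,255]]'; python3 -m crank '[[[0,0,0],0,255],[[0,0,0],0,255]]'
python3 - <<'E'
from h import *
go([.542,.076,.15],-2.3)
c=read_camera("wrist");np.save("w2.npy",c);cv2.imwrite("pics/w2.png",c["frame"]);print(c["origin"],c["orientation"])
E
```

```text
time: 5.55
eef_pos: [0.5411, 0.0765, 0.1471]
tcp_rot: [0.721, 0.693, -0.001, -0.001]
contact_force: [0.5, -0.7, -0.6]
opening: 0.155
finger_force: 59.2
time: 5.75
eef_pos: [0.5422, 0.0748, 0.1488]
tcp_rot: [0.722, 0.692, -0.0, -0.0]
contact_force: [-0.1, -0.0, -0.4]
opening: 0.154
finger_force: 59.2
shift [ 1.2 -0.2 -1.2] turn -0.12 cur y -2.42 q6 -0.01 z tilt [-9.e-04 -3.e-04 -1.e+00]
[0.54587301 0.14715667 0.29097639] [ 0.98939314 -0.02122235 -0.00382852  0.14365295]
```

View pics/w2.png

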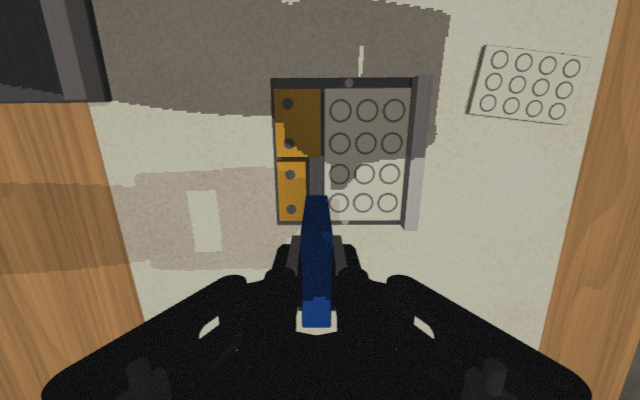

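In this wrist view the short stop's face is at column 307 (rows 160–223), the plate's near edge is around column 324, and the held bar's lower end is at (316,197). I'll measure these edges now.

```bash
cat > edges.py <<'E'
from h import *
def line(c,uv,z,n):
    Q=onz(c,uv,z)[:,:2]*1000; k=np.ones(len(Q),bool)
    for _ in range(4):
        a,b=np.polyfit(Q[k,1],Q[k,0],1); r=Q[:,0]-a*Q[:,1]-b; k=abs(r)<max(1.2,1.5*r[k].std())
    print(f"{n}: yaw {np.degrees(-np.arctan(a)):.2f}  x(y=76)={a*76+b:.1f} x(y=107)={a*107+b:.1f} n={k.sum()} rms={r[k].std():.2f} y {Q[k,1].min():.0f}..{Q[k,1].max():.0f}")
E
python3 - <<'E'
from edges import *
c=np.load("w2.npy",allow_pickle=True).item(); f=c["frame"]; hsv=cv2.cvtColor(f,cv2.COLOR_BGR2HSV);H,S,V=cv2.split(hsv)
br=(H>10)&(H<30)&(S>150)
for n,r0,r1 in(("thin",165,219),("thick",95,152)):
    uv=[(270+np.where(br[v,270:335])[0].max()+.5,v) for v in range(r0,r1) if br[v,270:335].any()]
    line(c,uv,.022,n+" face")
    v,u=np.where(br[r0-8:r1+8,265:335]); print(" rect",[np.round(x,1) for x in cv2.minAreaRect((onz(c,np.c_[u+265,v+r0-8],.022)[:,:2]*1000).astype(np.float32))])
for v in (110,130,168,175,185,210): print(v,V[v,303:332].tolist(),"|",V[v,402:436].tolist())
bl=(H>105)&(H<130)&(S>120)
for v in (194,196,198,202,210,230): 
    w=np.where(bl[v])[0]; w=w[(w>290)&(w<345)]; print("blue",v,(w.min(),w.max()) if len(w) else None)
E
```

```text
thin face: yaw -6.62  x(y=76)=531.0 x(y=107)=534.6 n=50 rms=0.62 y 49..103
 rect [array([518.3,  77.2]), array([61.9, 28.5]), np.float64(87.6)]
thick face: yaw -1.95  x(y=76)=546.5 x(y=107)=547.5 n=57 rms=0.43 y 116..166
 rect [array([527.6, 141.8]), array([60.4, 42.7]), np.float64(87.8)]
110 [92, 92, 93, 91, 93, 91, 91, 91, 96, 90, 91, 94, 94, 94, 95, 90, 89, 73, 44, 33, 36, 71, 103, 117, 116, 100, 73, 60, 90] | [106, 85, 68, 93, 110, 115, 112, 84, 52, 60, 61, 61, 61, 78, 95, 98, 98, 94, 98, 94, 94, 99, 99, 96, 95, 92, 99, 94, 98, 107, 105, 108, 109, 110]
130 [86, 91, 89, 90, 90, 92, 89, 90, 89, 90, 89, 88, 91, 91, 91, 89, 90, 72, 40, 45, 40, 73, 105, 114, 115, 117, 112, 116, 113] | [111, 112, 113, 110, 111, 91, 58, 59, 60, 59, 63, 75, 96, 101, 99, 98, 99, 93, 94, 96, 99, 98, 95, 95, 96, 97, 104, 103, 109, 108, 111, 112, 109, 109]
168 [174, 169, 128, 45, 38, 44, 61, 79, 76, 75, 73, 74, 69, 69, 73, 72, 77, 73, 74, 72, 69, 129, 175, 180, 179, 181, 178, 143, 68] | [181, 175, 136, 65, 74, 74, 69, 107, 154, 167, 167, 167, 167, 164, 167, 166, 167, 164, 163, 161, 165, 166, 170, 180, 182, 1
[... 450 characters left out ...]
83, 182, 180, 155, 110] | [162, 107, 70, 72, 71, 75, 123, 160, 166, 165, 163, 160, 163, 163, 163, 162, 160, 164, 162, 164, 167, 180, 180, 184, 180, 180, 179, 181, 180, 181, 180, 183, 181, 179]
210 [115, 54, 51, 54, 51, 51, 48, 52, 52, 53, 57, 54, 50, 53, 57, 54, 57, 54, 53, 55, 51, 52, 56, 53, 54, 55, 116, 169, 161] | [71, 74, 67, 89, 141, 163, 164, 161, 159, 159, 160, 164, 164, 162, 161, 159, 162, 167, 181, 182, 182, 182, 181, 182, 181, 179, 183, 182, 182, 182, 180, 181, 181, 180]
blue 194 None
blue 196 (np.int64(307), np.int64(326))
blue 198 (np.int64(306), np.int64(326))
blue 202 (np.int64(306), np.int64(327))
blue 210 (np.int64(304), np.int64(328))
blue 230 (np.int64(302), np.int64(331))
```

Run:
```python
from edges import *
c=np.load("w2.npy",allow_pickle=True).item(); V=cv2.cvtColor(c["frame"],cv2.COLOR_BGR2HSV)[...,2].astype(float)
def cross(v,a,b,t):  # first subpixel crossing of level t
    w=V[v,a:b]-t; i=np.where(w[:-1]*w[1:]<=0)[0]
    return None if not len(i) else (a+i[0]+w[i[0]]/(w[i[0]]-w[i[0]+1]),v)
def E(n,rows,a,b,t,z): line(c,[p for p in (cross(v,a,b,t) for v in rows) if p],z,n)
E("thin face",range(163,193),298,309,105,.022)
E("thick face",range(95,152),310,324,66,.022)
E("plate near lit",range(165,193),316,328,127,.018)
E("plate near dark",range(95,150),321,328,75,.018)
E("plate far lit",range(165,215),397,412,120,.018)
E("plate far dark",range(100,150),405,413,85,.018)
E("fence lit",range(165,215),405,416,117,.022)
E("fence dark",range(100,150),412,420,78,.022)
Q=onz(c,[(306.,196),(326.7,196)],.121)*1000;print("bar bottom",Q.round(1),get_state()["eef_pos"])
```

```text
thin face: yaw -2.72  x(y=76)=531.8 x(y=107)=533.3 n=30 rms=0.08 y 76..105
thick face: yaw -2.17  x(y=76)=546.6 x(y=107)=547.8 n=57 rms=0.04 y 116..166
plate near lit: yaw -1.99  x(y=76)=550.4 x(y=107)=551.5 n=28 rms=0.02 y 74..101
plate near dark: yaw -2.16  x(y=76)=550.3 x(y=107)=551.5 n=55 rms=0.05 y 117..166
plate far lit: yaw -2.14  x(y=76)=629.7 x(y=107)=630.8 n=38 rms=0.09 y 47..98
plate far dark: yaw -2.21  x(y=76)=629.5 x(y=107)=630.7 n=50 rms=0.15 y 113..158
fence lit: yaw -2.16  x(y=76)=633.5 x(y=107)=634.7 n=50 rms=0.08 y 48..98
fence dark: yaw -2.30  x(y=76)=633.6 x(y=107)=634.9 n=42 rms=0.08 y 121..158
bar bottom [[537.2  99.3 121. ]
 [550.3  98.7 121. ]] [0.5423203  0.07483343 0.14904008]
```

The gap measures 18.5 mm and the fence-to-stop distance 101.7 mm (101.5 mm expected), with yaw −2.2°. I'll centre the bar over the gap, lower it to just above the blocks and check.

```bash
python3 -c "
from h import *
go([.5405,.077,.060],-2.2)"
```

```text
shift [ 2.1 -1.9 89. ] turn -0.23 cur y -2.43 q6 -0.01 z tilt [-5.e-04 -2.e-04 -1.e+00]
```

```bash
python3 -m crank '[[[2,-2,20],-0.2,255],[[2,-2,50],-0.2,255],[[2,-2,75],-0.2,255],[[2,-2,86],-0.2,255],[[2,-2,89],-0.2,255],[[2,-2,89],-0.2,255],[[2,-2,89],-0.2,255]]'
python3 - <<'E'
from edges import *
go([.5405,.077,.060],-2.2)
c=read_camera("wrist");np.save("w3.npy",c);cv2.imwrite("pics/w3.png",cv2.resize(c["frame"][60:340,190:470],None,fx=2.1,fy=2.1,interpolation=cv2.INTER_CUBIC))
t=read_camera("top");np.save("t3.npy",t)
E
```

```text
time: 6.5
eef_pos: [0.5417, 0.0779, 0.0619]
tcp_rot: [0.72, 0.694, 0.001, 0.001]
contact_force: [0.7, -0.1, -0.9]
opening: 0.153
finger_force: 59.2
shift [-0.9 -1.2  1.9] turn 0.06 cur y -2.14 q6 -0.01 z tilt [ 2.8e-03 -2.0e-04 -1.0e+00]
```

View pics/w3.png

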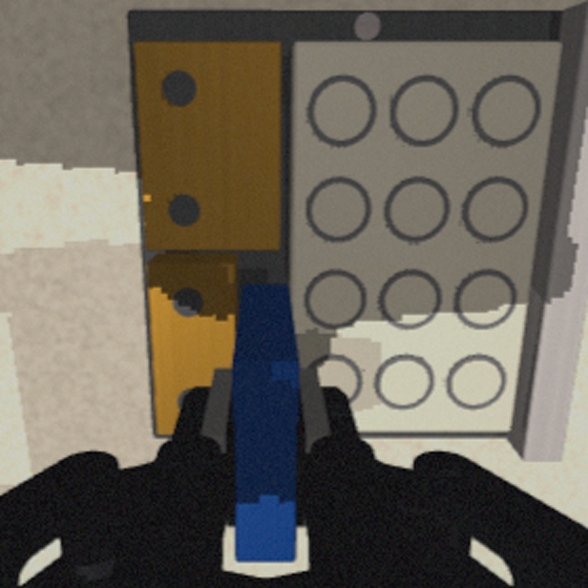

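This view shows the bar's lower end at crop (240–290, 285), between the stop face (238) and the plate edge (290). I'll compute the clearances.

Run:
```python
from edges import *
c=np.load("w3.npy",allow_pickle=True).item(); f=c["frame"];H,S,V=cv2.split(cv2.cvtColor(f,cv2.COLOR_BGR2HSV))
s=get_state();zb=s["eef_pos"][2]-.0278;print(s["eef_pos"],"bar bottom z",zb)
bl=(H>105)&(H<130)&(S>120)
rows=np.where(bl[150:230,295:335].any(1))[0]+150;print("top blue row",rows[:3])
for v in rows[:4]:
    w=np.where(bl[v,290:340])[0]+290; print(v,w.min(),w.max(),onz(c,[(w.min()-.5,v),(w.max()+.5,v)],zb).round(4)[:,:2].tolist())
for v in (184,188,191,195): print(v,V[v,290:334].tolist())
br=(H>10)&(H<30)&(S>150)
line(c,[(285+np.where(br[v,285:320])[0].max()+.5,v) for v in range(188,196)],.022,"thin")
line(c,[(300+np.where(br[v,300:330])[0].max()+.5,v) for v in range(95,170) if br[v,300:330].any()],.022,"thick")
g=V.astype(float)
line(c,[(326+np.argmax(np.diff(g[v,326:334]))+.5,v) for v in range(90,185)],.018,"plate near")
v,u=np.where(br[182:262,255:306]);Q=onz(c,np.c_[u+255,v+182],.022)[:,:2]*1000;print("thin stop y range",Q[:,1].min().round(1),Q[:,1].max().round(1))
```

```text
[0.54156732 0.07799589 0.0618551 ] bar bottom z 0.03405509640746448
top blue row [195 196 197]
195 308 325 [[0.5376, 0.1029], [0.549, 0.1024]]
196 306 326 [[0.5363, 0.1023], [0.5496, 0.1018]]
197 305 326 [[0.5357, 0.1016], [0.5496, 0.1011]]
198 305 326 [[0.5356, 0.101], [0.5496, 0.1004]]
184 [68, 64, 66, 66, 66, 64, 69, 68, 69, 67, 66, 67, 62, 54, 50, 46, 48, 49, 53, 47, 50, 49, 41, 48, 48, 47, 49, 49, 50, 50, 46, 51, 51, 52, 52, 47, 39, 54, 86, 112, 119, 127, 128, 126]
188 [70, 72, 70, 71, 71, 75, 69, 70, 84, 97, 95, 82, 59, 43, 40, 36, 39, 39, 39, 37, 44, 41, 37, 35, 42, 38, 35, 44, 48, 43, 51, 47, 46, 48, 53, 42, 42, 54, 88, 112, 123, 128, 126, 129]
191 [73, 71, 67, 73, 72, 71, 71, 71, 82, 97, 95, 84, 62, 46, 39, 32, 34, 42, 40, 40, 39, 35, 31, 38, 37, 36, 37, 42, 43, 50, 49, 49, 49, 50, 46, 44, 40, 55, 86, 111, 120, 126, 127, 126]
195 [69, 72, 67, 72, 70, 73, 72, 73, 72, 72, 71, 65, 60, 47, 36, 37, 40, 50, 49, 50, 54, 52, 50, 52, 51, 50, 53, 49, 53, 58, 56, 54, 55, 57, 57, 50, 55, 58, 94, 113, 121, 125, 124, 127]
thin: yaw -5.56  x(y=76)=531.0 x(y=107)=534.0 n=8 rms=0.33 y 100..105
thick: yaw -2.29  x(y=76)=546.1 x(y=107)=547.4 n=75 rms=0.21 y 117..163
plate near: yaw -2.31  x(y=76)=549.9 x(y=107)=551.2 n=95 rms=0.23 y 106..166
thin stop y range 50.6 109.7
```

```bash
python3 -m crank '[[[0,-1,0],0,255],[[0,-1,4],0,255],[[0,-1,10],0,255],[[0,-1,15],0,255],[[0,-1,20],0,255],[[0,-1,23],0,255],[[0,-1,23],0,255],[[0,-1,23],0,255]]'; python3 -c "
from h import *
go([.5405,.077,.034],-2.2)"
```

```text
time: 7.4
eef_pos: [0.5394, 0.0781, 0.0372]
tcp_rot: [0.72, 0.694, -0.0, -0.0]
contact_force: [0.5, 0.4, 1.0]
opening: 0.152
finger_force: 59.2
shift [-1.1  1.2  3.2] turn 0.07 cur y -2.13 q6 -0.01 z tilt [-3.e-04  0.e+00 -1.e+00]
```

```bash
python3 -m crank '[[[-0.5,1,1],0,255],[[-0.5,1,2],0,255],[[-0.5,1,3],0,255],[[-0.5,1,3],0,255],[[-0.5,1,3],0,255]]'; python3 -m crank '[[[0,0,0.5],0,255],[[0,0,0.5],0,255],[[0,0,0.5],0,255]]'
```

```text
time: 7.9
eef_pos: [0.5404, 0.0776, 0.0343]
tcp_rot: [0.72, 0.694, -0.0, -0.0]
contact_force: [0.3, 0.3, -0.3]
opening: 0.153
finger_force: 59.2
time: 8.2
eef_pos: [0.5404, 0.0776, 0.0339]
tcp_rot: [0.72, 0.694, 0.0, 0.0]
contact_force: [-0.6, -0.5, -1.2]
opening: 0.156
finger_force: 59.2
```

```bash
python3 -m crank '[[[0,0,0.5],0,255],[[0,0,0.5],0,255],[[0,0,0.5],0,255]]'; python3 -m crank '[[[0,0,0.5],0,255],[[0,0,0.5],0,255],[[0,0,0.5],0,255]]'
```

```text
time: 8.5
eef_pos: [0.5405, 0.0776, 0.0338]
tcp_rot: [0.72, 0.694, -0.0, -0.0]
contact_force: [-1.7, -0.3, 4.0]
opening: 0.152
finger_force: 59.8
time: 8.8
eef_pos: [0.5405, 0.0776, 0.0338]
tcp_rot: [0.72, 0.694, -0.0, -0.0]
contact_force: [-3.2, -0.2, 7.7]
opening: 0.159
finger_force: 60.4
```

```bash
python3 -m crank '[[[0,0.5,-0.5],0,255],[[0,1,-0.5],0,255],[[0,1.5,-0.5],0,255],[[0,2,-0.5],0,255],[[0,2.5,-0.5],0,255],[[0,3,-0.5],0,255],[[0,3,-0.5],0,255],[[0,3,-0.5],0,255]]'; python3 -m crank '[[[0,0.5,0],0,255],[[0,1,0],0,255],[[0,1.5,0],0,255],[[0,1.5,0],0,255],[[0,1.5,0],0,255]]'
```

```text
time: 9.6
eef_pos: [0.543, 0.0776, 0.0338]
tcp_rot: [0.72, 0.694, -0.001, -0.001]
contact_force: [-5.0, 0.2, 6.2]
opening: 0.151
finger_force: 60.3
time: 10.1
eef_pos: [0.5439, 0.0776, 0.0338]
tcp_rot: [0.72, 0.694, -0.001, -0.001]
contact_force: [-5.2, 0.5, 8.6]
opening: 0.152
finger_force: 60.6
```

```bash
python3 -m crank '[[[0,0.5,-0.4],0,255],[[0,1,-0.4],0,255],[[0,1.5,-0.4],0,255],[[0,1.5,-0.4],0,255],[[0,1.5,-0.4],0,255]]'; python3 -m crank '[[[0,0.5,0],0,255],[[0,1,0],0,255],[[0,1,0],0,255],[[0,1,0],0,255]]'
```

```text
time: 10.6
eef_pos: [0.5457, 0.0775, 0.0338]
tcp_rot: [0.72, 0.694, -0.001, -0.001]
contact_force: [-3.7, -0.1, 7.1]
opening: 0.155
finger_force: 60.1
time: 11.0
eef_pos: [0.5462, 0.0775, 0.0338]
tcp_rot: [0.72, 0.694, -0.001, -0.001]
contact_force: [-4.6, 0.7, 8.3]
opening: 0.153
finger_force: 60.3
```

```bash
python3 -m crank '[[[0,0.5,-0.3],0,255],[[0,1,-0.3],0,255],[[0,1,-0.3],0,255],[[0,1,-0.3],0,255]]'; python3 -m crank '[[[0,0.5,0],0,255],[[0,1,0],0,255],[[0,1,0],0,255],[[0,1,0],0,255]]'
```

```text
time: 11.4
eef_pos: [0.5464, 0.0775, 0.0338]
tcp_rot: [0.72, 0.694, -0.002, -0.002]
contact_force: [-7.4, 0.5, 8.7]
opening: 0.158
finger_force: 60.4
time: 11.8
eef_pos: [0.5465, 0.0775, 0.0338]
tcp_rot: [0.72, 0.694, -0.003, -0.003]
contact_force: [-9.3, -0.5, 9.8]
opening: 0.153
finger_force: 60.7
```

```bash
python3 -m crank '[[[0,0.5,-0.5],0,255],[[0,1,-0.7],0,255],[[0,1.5,-0.8],0,255],[[0,2,-0.8],0,255],[[0,2,-0.8],0,255]]'; python3 -m crank '[[[0,0.5,-0.2],0,255],[[0,1,-0.3],0,255],[[0,1.5,-0.4],0,255],[[0,1.5,-0.4],0,255],[[0,1.5,-0.4],0,255]]'
```

```text
time: 12.3
eef_pos: [0.5467, 0.0775, 0.0339]
tcp_rot: [0.72, 0.694, -0.005, -0.005]
contact_force: [-11.6, 0.3, 10.6]
opening: 0.154
finger_force: 60.7
time: 12.8
eef_pos: [0.5468, 0.0776, 0.0339]
tcp_rot: [0.72, 0.694, -0.006, -0.006]
contact_force: [-14.7, -0.7, 12.6]
opening: 0.15
finger_force: 60.9
```

```bash
python3 -m crank '[[[0,0,-0.5],0,255],[[0,0,-0.9],0,255],[[0,0,-0.9],0,255],[[0,0,-0.9],0,255]]'
python3 - <<'E'
from edges import *
s=get_state();print(s["eef_pos"],s["contact_force"],R.from_quat(s["tcp_rot"]).as_matrix()[:,2])
c=read_camera("wrist");np.save("w4.npy",c);cv2.imwrite("pics/w4.png",cv2.resize(c["frame"][60:340,190:470],None,fx=2.1,fy=2.1,interpolation=cv2.INTER_CUBIC))
t=read_camera("top");np.save("t4.npy",t)
E
```

```text
time: 13.2
eef_pos: [0.5469, 0.0778, 0.0339]
tcp_rot: [0.72, 0.694, -0.006, -0.006]
contact_force: [-10.7, 0.4, 8.0]
opening: 0.158
finger_force: 60.3
[0.54685426 0.07780935 0.03389282] [-10.74940788   0.40422959   7.97152982] [-1.62036690e-02  8.75303703e-04 -9.99868329e-01]
```

View pics/w4.png

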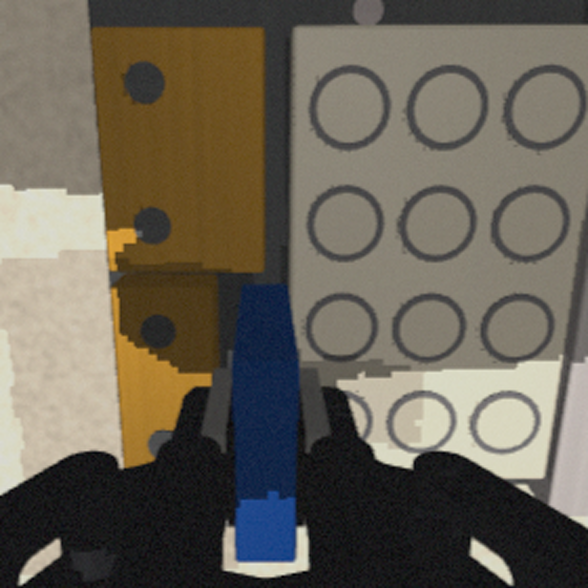

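The plate's near edge is now at crop column 290 and the long stop's face at 264, so the narrow gap has widened. I'll check flushness numerically.

Run:
```python
from edges import *
c=np.load("w4.npy",allow_pickle=True).item(); f=c["frame"];H,S,V=cv2.split(cv2.cvtColor(f,cv2.COLOR_BGR2HSV));g=V.astype(float)
br=(H>10)&(H<30)&(S>150)
line(c,[(300+np.where(br[v,300:325])[0].max()+.5,v) for v in range(80,185) if br[v,300:325].any()],.022,"thick")
line(c,[(323+np.argmax(np.diff(g[v,323:336]))+.5,v) for v in range(78,190)],.018,"plate near")
for v in (85,120,160,200,240,270): print(v,V[v,445:485].tolist())
t=np.load("t4.npy",allow_pickle=True).item();cv2.imwrite("pics/t4.png",cv2.resize(t["frame"][140:220,255:335],None,fx=7,fy=7,interpolation=cv2.INTER_CUBIC))
```

```text
thick: yaw -2.17  x(y=76)=546.6 x(y=107)=547.8 n=105 rms=0.00 y 114..168
plate near: yaw -2.03  x(y=76)=553.5 x(y=107)=554.6 n=112 rms=0.18 y 109..169
85 [133, 135, 134, 131, 132, 133, 134, 135, 134, 131, 137, 132, 130, 132, 134, 133, 133, 132, 132, 130, 131, 133, 133, 133, 134, 131, 132, 131, 131, 133, 130, 135, 131, 128, 119, 95, 72, 74, 71, 71]
120 [132, 136, 133, 133, 132, 135, 135, 134, 134, 133, 137, 135, 135, 133, 132, 131, 118, 88, 69, 72, 90, 119, 132, 130, 130, 131, 133, 133, 130, 116, 86, 72, 69, 69, 76, 85, 104, 112, 116, 114]
160 [131, 132, 133, 131, 132, 131, 132, 130, 131, 131, 131, 123, 91, 72, 70, 85, 114, 133, 131, 131, 131, 134, 130, 109, 80, 70, 70, 71, 83, 96, 107, 115, 115, 114, 113, 116, 112, 113, 115, 113]
200 [126, 132, 132, 129, 132, 131, 133, 134, 131, 130, 134, 130, 131, 132, 134, 133, 117, 89, 76, 72, 67, 77, 89, 106, 112, 115, 116, 112, 111, 113, 109, 113, 109, 113, 113, 113, 115, 112, 113, 113]
240 [217, 216, 218, 218, 217, 216, 217, 217, 218, 218, 209, 159, 88, 85, 72, 103, 157, 192, 199, 194, 195, 193, 193, 193, 193, 191, 192, 192, 194, 195, 195, 194, 192, 194, 191, 192, 194, 195, 196, 202]
270 [216, 216, 216, 217, 217, 214, 178, 107, 66, 68, 105, 154, 187, 199, 195, 190, 190, 191, 191, 188, 187, 193, 193, 192, 193, 193, 194, 190, 192, 191, 190, 192, 188, 195, 216, 217, 217, 216, 216, 217]
```

View pics/t4.png

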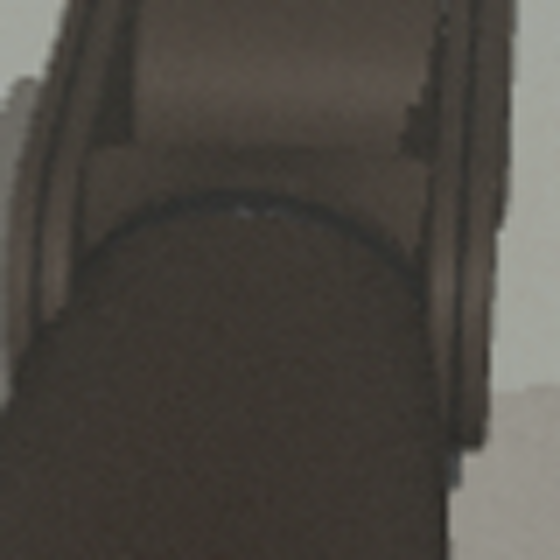

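The top view is blocked by the arm. In the wrist view the narrow gap is now 6.9 mm (7 mm when flush). I'll raise the push to about 16 N and re-measure at the fence.

```bash
python3 -m crank '[[[0,0.5,-0.2],0,255],[[0,1,-0.4],0,255],[[0,1.5,-0.6],0,255],[[0,2,-0.8],0,255],[[0,2,-0.8],0,255],[[0,2,-0.8],0,255]]'; python3 -m crank '[[[0,0.5,-0.2],0,255],[[0,1,-0.4],0,255],[[0,1.5,-0.6],0,255],[[0,1.5,-0.6],0,255],[[0,1.5,-0.6],0,255]]'
cat > m.py <<'E'
from edges import *
s=get_state();print(s["eef_pos"],s["contact_force"],R.from_quat(s["tcp_rot"]).as_matrix()[:,2])
c=read_camera("wrist");f=c["frame"];H,S,V=cv2.split(cv2.cvtColor(f,cv2.COLOR_BGR2HSV));g=V.astype(float)
br=(H>10)&(H<30)&(S>150)
line(c,[(300+np.where(br[v,300:325])[0].max()+.5,v) for v in range(80,185) if br[v,300:325].any()],.022,"thick")
line(c,[(323+np.argmax(np.diff(g[v,323:336]))+.5,v) for v in range(78,190)],.018,"plate near")
A=[];B=[]
for v in range(100,275):
    if 205<v<237: continue
    lit=v>=237; t1,t2=(150,130) if lit else (102,95)
    # approximate plate end, then first drop below t1 after the last well
    x0=int(480-(v-85)*0.13*1.25)-8
    w=g[v,x0-2:x0+25]; i=np.where((w[:-1]>=t1)&(w[1:]<t1))[0]
    i=i[[w[k+1:k+4].min()<90 for k in i]] if len(i) else i
    if not len(i): continue
    i=i[-1]; j=np.where(w[i+1:]>t2)[0]
    if not len(j): continue
    j=i+1+j[0]
    A.append((x0-2+i+(w[i]-t1)/(w[i]-w[i+1]),v));B.append((x0-2+j-1+(t2-w[j-1])/(w[j]-w[j-1]),v))
A=np.array(A);B=np.array(B)
for n,k in (("dark(left)",A[:,1]<206),("lit(right)",A[:,1]>206)):
    if k.sum()>5: line(c,A[k],.018,"far "+n);line(c,B[k],.022,"fence "+n)
E
python3 m.py
```

```text
time: 13.9
eef_pos: [0.547, 0.0779, 0.0339]
tcp_rot: [0.72, 0.694, -0.007, -0.008]
contact_force: [-14.3, 0.3, 6.3]
opening: 0.151
finger_force: 60.3
time: 14.4
eef_pos: [0.5472, 0.0779, 0.034]
tcp_rot: [0.72, 0.694, -0.009, -0.009]
contact_force: [-17.2, 1.7, 8.0]
opening: 0.155
finger_force: 60.4
[0.54718152 0.07789883 0.03397317] [-17.24920269   1.73733471   8.01893629] [-0.0247469   0.00115511 -0.99969308]
thick: yaw -2.17  x(y=76)=546.8 x(y=107)=548.0 n=105 rms=0.00 y 114..168
plate near: yaw -2.11  x(y=76)=553.6 x(y=107)=554.8 n=112 rms=0.18 y 110..169
far dark(left): yaw -2.64  x(y=76)=632.3 x(y=107)=633.7 n=106 rms=0.15 y 97..156
fence dark(left): yaw -2.33  x(y=76)=633.5 x(y=107)=634.8 n=96 rms=0.05 y 99..155
far lit(right): yaw -2.05  x(y=76)=632.9 x(y=107)=634.0 n=38 rms=0.05 y 51..77
fence lit(right): yaw -2.23  x(y=76)=633.3 x(y=107)=634.5 n=31 rms=0.03 y 54..79
```

```bash
python3 -m crank '[[[0,0,0],0,255],[[0,0,0],0,255],[[0,0,0],0,255],[[0,0,0],0,255],[[0,0,0],0,255]]'; python3 m.py | head -3
```

```text
time: 14.95
eef_pos: [0.5472, 0.0779, 0.0339]
tcp_rot: [0.72, 0.694, -0.008, -0.009]
contact_force: [-17.6, 1.7, 7.5]
opening: 0.149
finger_force: 60.4
[0.54716009 0.07792297 0.03394645] [-17.58133252   1.7493302    7.49649683] [-0.0247435   0.00118046 -0.99969314]
thick: yaw -2.17  x(y=76)=546.8 x(y=107)=548.0 n=105 rms=0.00 y 114..168
plate near: yaw -2.12  x(y=76)=553.6 x(y=107)=554.8 n=112 rms=0.18 y 109..169
```

```bash
python3 -m crank '[[[0,-0.7,0.3],0,255],[[0,-0.7,0.3],0,255],[[0,-0.7,0.3],0,255],[[0,-0.7,0.3],0,255]]'; python3 m.py
```

```text
time: 15.4
eef_pos: [0.5471, 0.0779, 0.0339]
tcp_rot: [0.72, 0.694, -0.008, -0.008]
contact_force: [-15.6, 1.4, 8.0]
opening: 0.156
finger_force: 60.6
[0.54710672 0.07789554 0.03394108] [-15.55448827   1.4423541    7.97575681] [-0.02303457  0.00115807 -0.999734  ]
thick: yaw -2.17  x(y=76)=546.8 x(y=107)=548.0 n=105 rms=0.00 y 114..168
plate near: yaw -2.17  x(y=76)=553.5 x(y=107)=554.7 n=112 rms=0.16 y 109..169
far dark(left): yaw -2.62  x(y=76)=632.3 x(y=107)=633.7 n=106 rms=0.16 y 97..156
fence dark(left): yaw -2.30  x(y=76)=633.5 x(y=107)=634.8 n=94 rms=0.05 y 99..155
far lit(right): yaw -2.05  x(y=76)=632.9 x(y=107)=634.0 n=38 rms=0.05 y 51..77
fence lit(right): yaw -2.23  x(y=76)=633.3 x(y=107)=634.5 n=31 rms=0.03 y 54..78
```

The push is steady at 15.6 N, the plate is flush, and the bar is seated and gripped at 60 N.

```bash
python3 -c "
from plant import ctrl
print(ctrl.sign_off())"
```

```text
the job is handed in; nothing more can be done
None
```

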